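Take the tall soaking canister off the keyhole drip rack

ROBOT

A 7-joint arm with a two-finger parallel gripper is mounted at the origin on a cart in front of the work surface, level with it; the furniture and walls round the work are solid. World frame = base frame: x ahead of the robot, y to its left, z up, the work surface at z = 0. Lengths are in mm, angles in rad, forces in N, time in s.
With the tool pointing down it reaches from about 400 to 925 mm from the base axis. Payload 4.1 kg.
Tool frame: the origin (TCP) lies on the centre line of the jaws, within the pads' length; the fingertips stand 22 mm ahead of it and the grasp point (between the pads) lies 3 mm ahead of it; x points along the fingers, y is the direction in which the jaws open and shut, and the axes are right-handed (so a half turn about x gives the same grasp; the last joint's range is limited). The gripper opens to 85 mm and grips with 20 to 120 N. Pads are 22 mm wide; open, the fingers measure 114 mm over their backs; the gripper's body (76 mm by 85 mm) begins 54 mm behind the grasp point. The pads swing forward as they close: fully open they stand 13 mm farther back than shut.
Start: joints at [1.014, 0.398, 0.045, 1.537, -0.019, 1.207, -0.051], TCP at [287.323, -583.083, 253.347] pointing down, gripper open.
Joint ranges: [-2.82, 2.82], [-0.49, 2.23], [-1.37, 1.46], [0, 2.46], [-1.36, 4.5], [0.23, 2], [-2.94, 2.94]. Speed limits (rad/s): [2.57, 2.57, 3.14, 3.14, 3.14, 3.14, 3.14].

INTERFACE

Orientations are given as a unit quaternion [w, x, y, z].
In Python, from bench import manip, capture, get_calibration, close_job, look_for, cut_out gives the robot as it stands. The module is installed in compiled form; this text tells all that it offers.
- The arm moves only by the shell command python3 -m crank 'ROWS' [FORCE]. ROWS is JSON, one flat list of numbers, 7 for each row, row after row: the shift along the tool's x, y, z in cm, then the turn, a rotation vector about the tool's x, y, z in rad, then the finger opening in cm, from 0 to 8.54. A call has 1 to 10 rows; each row shifts and turns the commanded pose from where the row before left it, along the tool's axes as they then stand; what a row does not reach is not made up. A row lasts 1/12 s, in which the tool goes at most 41.7 mm and 7.16 degrees, less where a joint would pass 70% of its speed; a pose out of reach is approached as far as the arm can. A call is refused whole if a number of a shift passes 4.17 or a number of a turn 0.125, either way. A call with a gripper value outside its range is refused whole. The fingers move at their own pace and stop on an object; FORCE is the grip in N (left out, the last holds). Time passes only in rows, so rows that do not move let the fingers close. It gives the time, the measured TCP pose, the force and the opening at its end, in the units of the state.
- manip.sense(): the state, without advancing time (a new reading comes with each control period).
- capture(name): name is "scene" or "top"; returns the picture (480x640x3 uint8, red, green, blue); there is no depth.
- get_calibration(name): a dict with "K" (3x3 intrinsics, pixels), "rvec" (rotation vector, rad) and "tvec" (3), from world to camera coordinates, as OpenCV has them. Camera axes: x right, y down, z forward; pixel columns grow to the right and rows downward; lengths in mm; the calibration is good to about 2 mm. A picture is of the moment at which its call begins. get_calibration takes no time and is no camera call.
- close_job(): hands the job in, once; it reports no verdict.
Trained networks look in the newest picture that a camera, given by its name, has taken for a name from the list of things; names that differ only in an ending like _2 or _b are one class to them, and where a whole thing is asked for, a point or a joint stands for the part that bears it (a point fixed in the world has none). Each returns a list of dicts, best first, with "p" (0 to 1); they miss things now and then, are a little off and sometimes report something else, mostly with a low value. They report only what shows in the picture. A call takes as long as a camera call. They do not tell look-alikes from the thing itself.
- look_for(camera, name): "position" ([x, y, z] in mm, in world coordinates, good to about 4 mm: the middle of the surface that is visible of it).
- cut_out(camera, name): "pixels" (480x640 bool, what is visible of it).
The state is a dict: "time_s": time; "joints": joint angles; "qd": joint speeds; "joint_torque": joint torques, N m; "ee_pos": TCP position; "orientation": TCP orientation; "ft_force": force on the tool from outside, world axes, zero at the start; "moment": the same for the moment, N m; "width": finger opening in mm.
Only numpy, scipy, OpenCV 4.12 (cv2) and the standard library are available. Lean on these libraries where they do the work, as an engineer would, in place of code of your own. Each camera call takes 0.05 s, during which the arm holds its last target.

TASK

Two perforated steel canisters hang in the keyhole slots of the white drip rack. Slide the tall one, with the long straight stem, along its slot to the wide end, lift it up out of the rack there, and stand it upright in the steel tray. Leave the small canister with the ball knob hanging where it is.

Things in the scene. Friction and masses are not known exactly. Their poses are not given: they have to be found in the camera images.
- drip_rack: White rack fixed to the worktop; yaw within 26 deg. Origin on the worktop under the plate's centre. Plate 150 (x) x 220 (y) x 4 mm, top 100 mm above the worktop. Two keyhole slots along its x, at y = +55 and -55 mm: the wide end (44 mm across, nearest the robot) is centred at x = -30 mm; the 14 mm wide slot runs from it in +x to its closed end at x = +45 mm.
- tall_canister: Steel, 0.12 kg, hangs in either slot. Origin: centre of its disc's underside, resting on the plate; z up. Above: disc 58 mm across, 4 thick; round stem to grip, 14 mm across, top 47 mm above origin. Below: neck 8 mm across, 14 long (in the slot: it can rise 10 mm); body 34 mm across, 50 long, flat foot 64 mm below origin. The body passes only the wide end; the disc passes neither.
- small_canister: Bystander hanging in the other slot: steel, disc 48 mm across, with a ball knob 18 mm across that reaches 26 mm above the disc's underside; body below 22 mm across, 30 mm long. Origin at the centre of the disc's underside, 100 mm above the worktop.
- tray: Empty shallow steel tray, loose, 0.6 kg, 173 (its x) x 269 (its y) x 12 mm over the rim, on the worktop, its long side pointing roughly away from the robot. Origin at the centre of its underside; its inner floor is 2 mm above the worktop, flat for 140 x 236 mm.
Not all that is in view belongs to the job. Leave any orange look-alike of the tall_canister alone.

How it is judged:
By the outcome, as a careful person would: the job done as asked, in the order asked, and still so for the second after the job is handed in, with the robot touching nothing.
It also fails if it takes over 51 s, if anything falls off the work surface, if the arm or the gripper's body presses on something with over 40 N, if the wrist force passes 120 N, or if a joint passes its speed limit or range.

## Working session

There is one attempt and no reset: what is moved stays moved. The work goes in short steps, Python scripts to look and compute and a shell command to move; the robot and the scene stay as the last step left them, time stands still between calls to the robot, and variables do not carry over. Pictures are saved under pics/ and viewed, and the job is handed in when it is done.

```bash
mkdir -p pics; python3 - <<'E'
from bench import manip,capture,get_calibration
import cv2
for n in("scene","top"):
    cv2.imwrite(f"pics/{n}0.png",capture(n)[:,:,::-1])
s=manip.sense()
print({k:s[k] for k in("time_s","ee_pos","orientation","ft_force","width")})
E
```

```text
{'time_s': 0.1, 'ee_pos': array([ 287.07270128, -582.59603564,  252.36750036]), 'orientation': array([-0.15988454, -0.68847142, -0.16108574,  0.68883628]), 'ft_force': array([-0.13255925, -0.33419802, -0.67189695]), 'width': 85.79541205752328}
```

View pics/scene0.png

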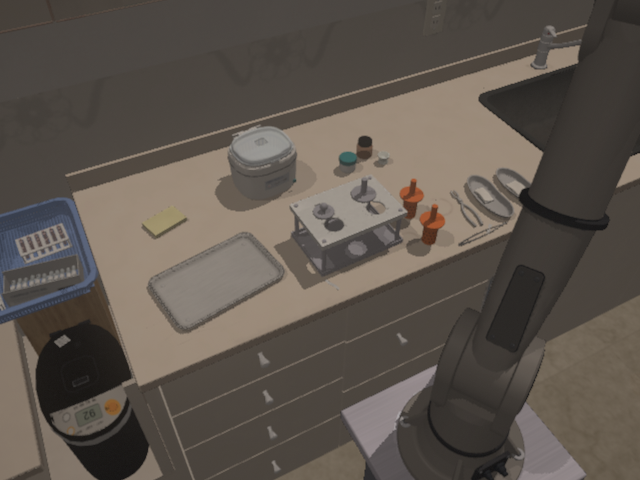

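View pics/top0.png

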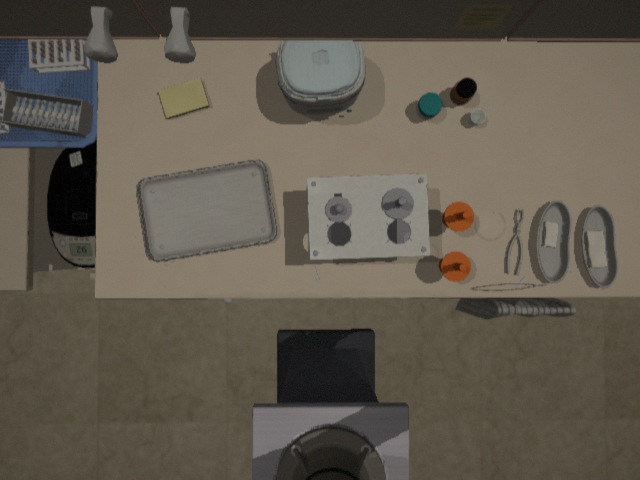

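Candidates for the tall canister: steel at top(397,203) and steel at top(338,210), both in the rack, plus orange ones at (459,217) and (456,267). The right steel one (397,203) seems to have the long straight stem. I'll confirm that with a crop and then measure.

```bash
cat > h.py <<'E'
import numpy as np,cv2
from bench import *
def cal(n):
    c=get_calibration(n);return np.array(c["K"],float),np.array(c["rvec"],float).ravel(),np.array(c["tvec"],float).ravel()
def proj(n,P):
    K,r,t=cal(n);return cv2.projectPoints(np.array(P,float).reshape(-1,3),r,t,K,None)[0].reshape(-1,2)
def unproj(n,uv,z):
    K,r,t=cal(n);R=cv2.Rodrigues(r)[0];C=-R.T@t
    d=(R.T@np.linalg.inv(K)@np.c_[np.array(uv,float).reshape(-1,2),np.ones(len(np.array(uv).reshape(-1,2)))].T).T
    return C+d*((z-C[2])/d[:,2])[:,None]
E
python3 - <<'E'
from h import *
a=capture("scene")[:,:,::-1];b=capture("top")[:,:,::-1]
A=cv2.resize(a[160:280,270:460],None,fx=4,fy=4,interpolation=cv2.INTER_CUBIC)
B=cv2.resize(b[160:280,290:480],None,fx=4,fy=4,interpolation=cv2.INTER_CUBIC)
cv2.imwrite("pics/cA.png",A);cv2.imwrite("pics/cB.png",B)
for n in("scene","top"):
    K,r,t=cal(n);print(n,K.round(1).tolist(),(-cv2.Rodrigues(r)[0].T@t).round())
    for o in("drip_rack","tall_canister","small_canister","tray"):
        print(o,[(np.round(d["position"],1).tolist(),round(d["p"],2)) for d in look_for(n,o)])
for o in("drip_rack","tray","tall_canister"):
    m=cut_out("top",o)
    for d in m[:3]:
        px=d["pixels"].astype(np.uint8);c=max(cv2.findContours(px,0,2)[0],key=cv2.contourArea)
        z={"drip_rack":100,"tray":12,"tall_canister":104}[o]
        w=unproj("top",c.reshape(-1,2),z)[:,:2].astype(np.float32)
        print(o,round(d["p"],2),cv2.minAreaRect(w))
E
```

```text
scene [[589.6, 0.0, 314.9], [0.0, 589.6, 235.0], [0.0, 0.0, 1.0]] [-305.  444. 1008.]
drip_rack [([503.9, -51.3, 103.6], 0.73)]
tall_canister [([430.1, -227.9, 67.2], 0.97), ([548.4, -119.3, 102.4], 0.88), ([526.6, -238.0, 65.5], 0.76)]
small_canister [([535.1, -9.0, 97.7], 0.8)]
tray [([556.0, 262.5, -2.5], 0.96), ([533.9, -6.6, 99.2], 0.38)]
top [[460.3, 0.0, 326.5], [0.0, 460.3, 234.9], [0.0, 0.0, 1.0]] [470.  21. 945.]
drip_rack [([522.2, -64.9, 96.8], 0.91)]
tall_canister [([557.8, -125.2, 103.6], 0.71), ([532.1, -240.9, 69.7], 0.64), ([440.6, -231.6, 71.0], 0.59)]
small_canister [([544.1, -14.3, 102.9], 0.78)]
tray [([554.4, 248.3, 3.6], 0.75)]
drip_rack 0.59 ((531.8341674804688, -68.2898941040039), (155.3611602783203, 224.08522033691406), 1.9985300302505493)
tray 0.56 ((552.08642578125, 249.57940673828125), (175.1770782470703, 271.9602355957031), 10.090782165527344)
tall_canister 0.64 ((440.1390686035156, -226.9765625), (55.62519073486328, 53.41177749633789), 44.760643005371094)
tall_canister 0.62 ((531.9203491210938, -234.39395141601562), (55.20308303833008, 53.78309631347656), 63.32030487060547)
tall_canister 0.58 ((554.0995483398438, -122.18418884277344), (57.078697204589844, 57.13628387451172), 89.66321563720703)
```

View pics/cA.png

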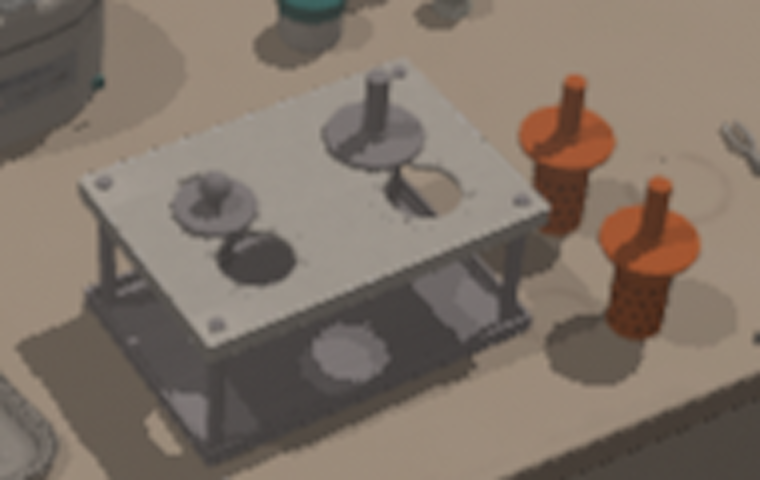

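View pics/cB.png

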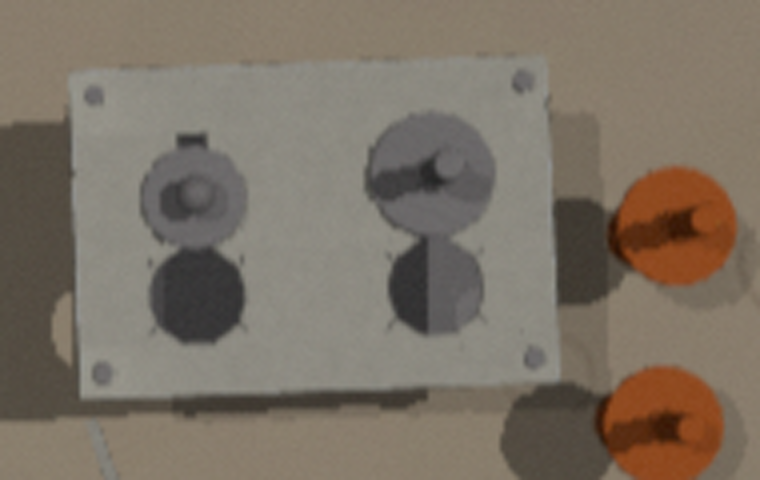

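The crops confirm the target. The right-slot canister, crop B(430,175) = top(397,204), is steel with a large disc and a long straight stem. The left one, top(338,209), has the ball knob, and the two orange ones are standing off the rack. The wide end of the right slot is at top(399,231).

```bash
cat >> h.py <<'E'
from scipy.spatial.transform import Rotation as Rn
def st():
    s=manip.sense();q=np.array(s["orientation"]);return s,np.array(s["ee_pos"]),Rn.from_quat(q[[1,2,3,0]])
def go(target,yaw=None,half=0):
    # target TCP mm; yaw= direction of tool y in world (deg)
    s,p,R=st();M=R.as_matrix()
    print("t",round(s["time_s"],2),"p",p.round(1),"x",M[:,0].round(3),"y",M[:,1].round(3),"w",round(s["width"],1),"F",np.round(s["ft_force"],1),"j",np.round(s["joints"],2))
    if yaw is None: G=R
    else:
        a=np.radians(yaw);x=np.array([0,0,-1.]);y=np.array([np.cos(a),np.sin(a),0]);G=Rn.from_matrix(np.c_[x,y,np.cross(x,y)])
        print("turn rad tool",(R.inv()*G).as_rotvec().round(3))
    d=np.array(target)-p
    print("shift cm now",(M.T@d/10).round(2)," after turn",(G.as_matrix().T@d/10).round(2))
E
python3 - <<'E'
from h import *
hole=unproj("top",[(399,231.5)],100)[0];print("hole",hole)
print("stem top @147 from top px",unproj("top",[(290+449/4,160+163/4)],147)[0], "disc",unproj("top",[(290+431/4,160+174/4)],104)[0])
print("scene stem top",unproj("scene",[(270+377/4,160+76/4)],147)[0],"disc",unproj("scene",[(270+374/4,160+136/4)],104)[0],"hole",unproj("scene",[(270+428/4,160+190/4)],100)[0])
for y in(90,-90,0,180): go([554,-122,250],y)
E
```

```text
hole [ 502.75534412 -125.25450384  100.        ]
stem top @147 from top px [ 554.58880586 -123.18151067  147.        ] disc [ 554.06184682 -122.62306751  104.        ]
scene stem top [ 552.22004021 -120.88652309  147.        ] disc [ 549.82156447 -120.35272889  104.        ] hole [ 500.06594956 -126.59702643  100.        ]
t 0.75 p [ 287.3 -583.1  253.4] x [ 0. -0. -1.] y [ 0.442 -0.897  0.   ] w 85.2 F [0.9 0.1 1. ] j [ 1.01  0.4   0.05  1.54 -0.02  1.21 -0.05]
turn rad tool [-2.684  0.    -0.   ]
shift cm now [  0.33 -29.57 -44.3 ]  after turn [ 0.34 46.11 26.67]
t 0.75 p [ 287.3 -583.1  253.4] x [ 0. -0. -1.] y [ 0.442 -0.897  0.   ] w 85.2 F [0.9 0.1 1. ] j [ 1.01  0.4   0.05  1.54 -0.02  1.21 -0.05]
turn rad tool [ 0.458 -0.    -0.   ]
shift cm now [  0.33 -29.57 -44.3 ]  after turn [  0.34 -46.11 -26.67]
t 0.75 p [ 287.3 -583.1  253.4] x [ 0. -0. -1.] y [ 0.442 -0.897  0.   ] w 85.2 F [0.9 0.1 1. ] j [ 1.01  0.4   0.05  1.54 -0.02  1.21 -0.05]
turn rad tool [-1.113  0.    -0.   ]
shift cm now [  0.33 -29.57 -44.3 ]  after turn [  0.34  26.67 -46.11]
t 0.75 p [ 287.3 -583.1  253.4] x [ 0. -0. -1.] y [ 0.442 -0.897  0.   ] w 85.2 F [0.9 0.1 1. ] j [ 1.01  0.4   0.05  1.54 -0.02  1.21 -0.05]
turn rad tool [ 2.029 -0.    -0.   ]
shift cm now [  0.33 -29.57 -44.3 ]  after turn [  0.34 -26.67  46.11]
```

```bash
python3 -m crank '[0,0,0,0.106,0,0,8.5, 0,0,0,0.106,0,0,8.5, 0,0,0,0.106,0,0,8.5, 0,0,0,0.106,0,0,8.5, 0,-3,-1.8,0,0,0,8.5, 0,-3,-1.8,0,0,0,8.5, 0,-3,-1.8,0,0,0,8.5, 0,-3,-1.8,0,0,0,8.5, 0,-3,-1.8,0,0,0,8.5]'; python3 - <<'E'
from h import *
go([554,-122,250],-88)
E
```

```text
time_s: 1.5
ee_pos: [372.8, -428.6, 253.5]
orientation: [0.012, 0.707, 0.012, -0.707]
ft_force: [0.5, -0.1, 1.1]
width: 85.0
t 1.5 p [ 372.8 -428.6  253.5] x [ 0. -0. -1.] y [ 0.034 -0.999  0.   ] w 85.0 F [ 0.5 -0.1  1.1] j [ 0.74  0.25  0.05  1.74 -0.01  1.15 -0.74]
turn rad tool [-0.001 -0.    -0.   ]
shift cm now [  0.35 -30.04 -19.14]  after turn [  0.35 -30.01 -19.18]
```

```bash
python3 -m crank '[0,-3,-1.9,0,0,0,8.5, 0,-3,-1.9,0,0,0,8.5, 0,-3,-1.9,0,0,0,8.5, 0,-3,-1.9,0,0,0,8.5, 0,-3,-1.9,0,0,0,8.5, 0,-3,-1.9,0,0,0,8.5, 0,-3,-1.9,0,0,0,8.5, 0,-3,-1.9,0,0,0,8.5, 0,-3,-1.9,0,0,0,8.5, 0,-3,-1.9,0,0,0,6]'; python3 -m crank '[0,0,0,0,0,0,5, 0,0,0,0,0,0,5,0,0,0,0,0,0,5]'; python3 - <<'E'
from h import *
go([553,-122,130],-88)
cv2.imwrite("pics/s1.png",cv2.resize(capture("scene")[100:300,220:480,::-1],None,fx=3,fy=3))
cv2.imwrite("pics/t1.png",cv2.resize(capture("top")[100:300,260:520,::-1],None,fx=3,fy=3))
E
```

```text
time_s: 2.33
ee_pos: [552.6, -122.3, 253.6]
orientation: [0.012, 0.707, 0.012, -0.707]
ft_force: [0.9, 0.2, 0.3]
width: 74.6
time_s: 2.58
ee_pos: [551.7, -124.4, 253.2]
orientation: [-0.012, -0.707, -0.012, 0.707]
ft_force: [-0.6, -0.5, 0.0]
width: 49.7
t 2.58 p [ 551.7 -124.4  253.2] x [-0.    -0.001 -1.   ] y [ 0.034 -0.999  0.001] w 49.7 F [-0.6 -0.5  0. ] j [ 0.28  0.25 -0.16  1.74  0.05  1.16 -1.43]
turn rad tool [-0.001  0.    -0.001]
shift cm now [12.32 -0.25 -0.15]  after turn [12.32 -0.24 -0.14]
```

View pics/s1.png

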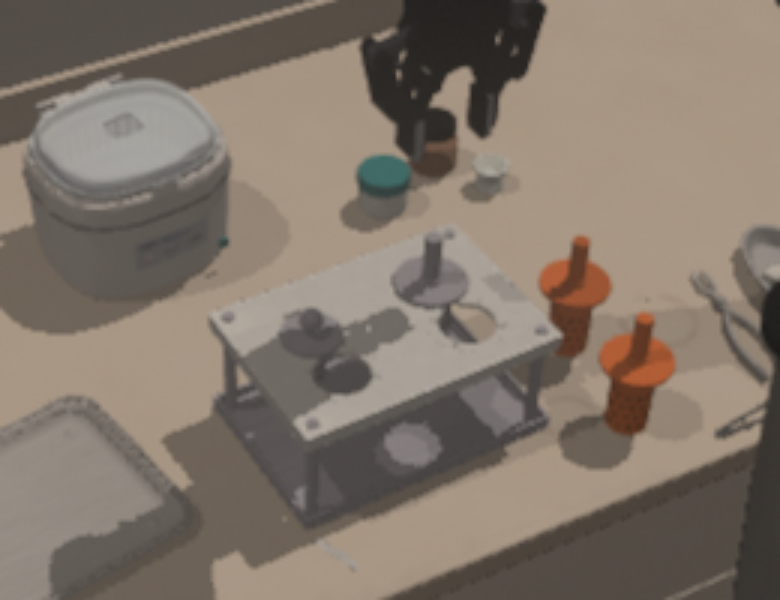

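The gripper is centred above the target's stem (crop (433,240)), with the jaws along the rack's y. I'll descend next.

```bash
python3 -m crank '[2.5,-0.2,-0.1,0,0,0,5, 2.5,0,0,0,0,0,5, 2.5,0,0,0,0,0,5, 2.5,0,0,0,0,0,5, 1.2,0,0,0,0,0,5, 0.8,0,0,0,0,0,5,0,0,0,0,0,0,5,0,0,0,0,0,0,5]'; python3 - <<'E'
from h import *
go([553,-122,130],-88)
cv2.imwrite("pics/s2.png",cv2.resize(capture("scene")[160:280,270:460,::-1],None,fx=4,fy=4))
E
```

```text
time_s: 3.35
ee_pos: [553.4, -122.5, 134.1]
orientation: [0.012, 0.707, 0.011, -0.707]
ft_force: [-0.7, -0.5, -0.4]
width: 50.2
t 3.35 p [ 553.4 -122.5  134.1] x [ 0.001 -0.    -1.   ] y [ 0.033 -0.999  0.   ] w 50.2 F [-0.7 -0.5 -0.4] j [ 0.27  0.37 -0.16  1.86  0.07  0.91 -1.46]
turn rad tool [-0.002 -0.001 -0.   ]
shift cm now [ 0.41 -0.05  0.03]  after turn [ 0.41 -0.05  0.03]
```

View pics/s2.png

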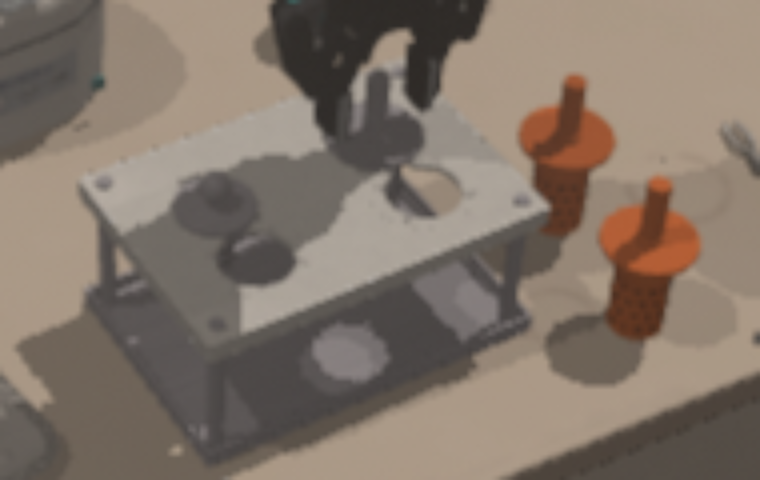

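The jaws straddle the stem at crop (376,95). Now I'll close.

```bash
python3 -m crank '[0.2,0,0,0,0,0,2.5, 0,0,0,0,0,0,2, 0,0,0,0,0,0,1.6,0,0,0,0,0,0,0.5,0,0,0,0,0,0,0.5,0,0,0,0,0,0,0.5,0,0,0,0,0,0,0.5,0,0,0,0,0,0,0.5]' 60; python3 - <<'E'
from h import *
go([553,-122,136])
E
```

```text
time_s: 4.07
ee_pos: [553.4, -121.9, 132.1]
orientation: [0.012, 0.707, 0.012, -0.707]
ft_force: [-2.1, 1.4, 5.9]
width: 12.2
t 4.07 p [ 553.4 -121.9  132.1] x [ 0.001 -0.    -1.   ] y [ 0.034 -0.999  0.   ] w 12.2 F [-2.1  1.4  5.9] j [ 0.27  0.38 -0.16  1.86  0.07  0.91 -1.46]
shift cm now [-0.39  0.01  0.04]  after turn [-0.39  0.01  0.04]
```

```bash
python3 -m crank '[-0.2,0,0,0,0,0,0.5, -0.2,0,0,0,0,0,0.5,0,0,0,0,0,0,0.5,0,0,0,0,0,0,0.5]'; python3 - <<'E'
from h import *
go([503,-124,136])
cv2.imwrite("pics/s3.png",cv2.resize(capture("scene")[160:280,270:460,::-1],None,fx=4,fy=4))
E
```

```text
time_s: 4.4
ee_pos: [552.5, -121.8, 135.0]
orientation: [-0.012, -0.707, -0.012, 0.707]
ft_force: [-0.7, 0.2, -1.1]
width: 13.0
t 4.4 p [ 552.5 -121.8  135. ] x [-0.001  0.    -1.   ] y [ 0.034 -0.999 -0.   ] w 13.0 F [-0.7  0.2 -1.1] j [ 0.27  0.37 -0.16  1.86  0.07  0.92 -1.46]
shift cm now [-0.1   0.06  4.96]  after turn [-0.1   0.06  4.96]
```

View pics/s3.png

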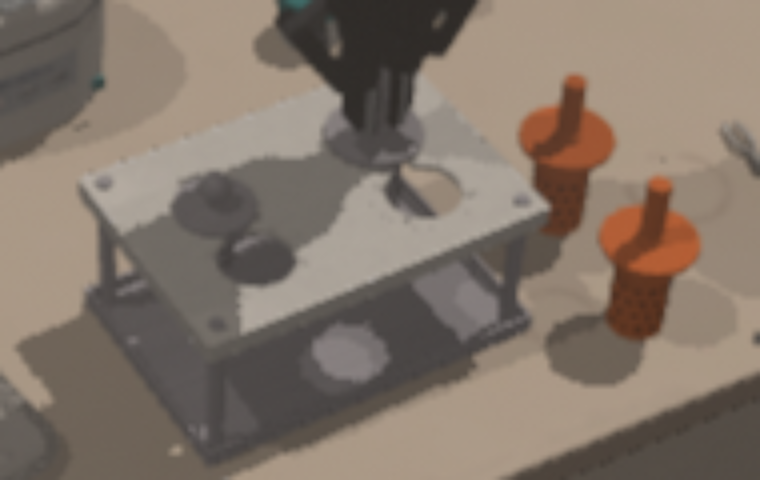

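The stem is held and the disc is raised about 4 mm. Now I'll slide toward the wide end.

```bash
python3 -m crank '[0,0,0.6,0,0,0,0.5,0,0,0.6,0,0,0,0.5,0,0,0.6,0,0,0,0.5,0,0,0.6,0,0,0,0.5,0,0,0.6,0,0,0,0.5,0,0,0.6,0,0,0,0.5,0,0,0.6,0,0,0,0.5,0,0,0.6,0,0,0,0.5,0,0,0.2,0,0,0,0.5,0,0,0,0,0,0,0.5]'; python3 - <<'E'
from h import *
go([502.5,-124,136])
cv2.imwrite("pics/s4.png",cv2.resize(capture("scene")[160:280,270:460,::-1],None,fx=4,fy=4))
cv2.imwrite("pics/t4.png",cv2.resize(capture("top")[160:280,290:480,::-1],None,fx=4,fy=4))
E
```

```text
time_s: 5.28
ee_pos: [502.2, -123.7, 135.3]
orientation: [-0.012, -0.707, -0.012, 0.707]
ft_force: [-1.3, 0.2, -0.8]
width: 12.8
t 5.28 p [ 502.2 -123.7  135.3] x [-0. -0. -1.] y [ 0.033 -0.999  0.   ] w 12.8 F [-1.3  0.2 -0.8] j [ 0.3   0.29 -0.16  1.97  0.06  0.88 -1.44]
shift cm now [-0.07  0.03 -0.03]  after turn [-0.07  0.03 -0.03]
```

View pics/s4.png

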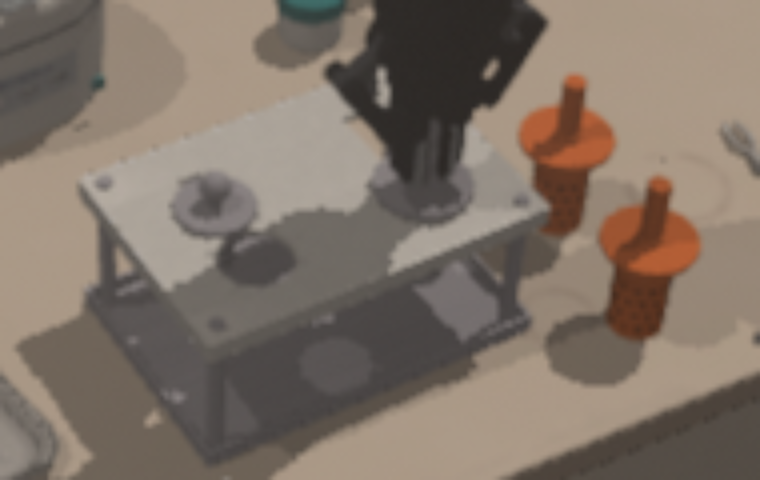

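View pics/t4.png

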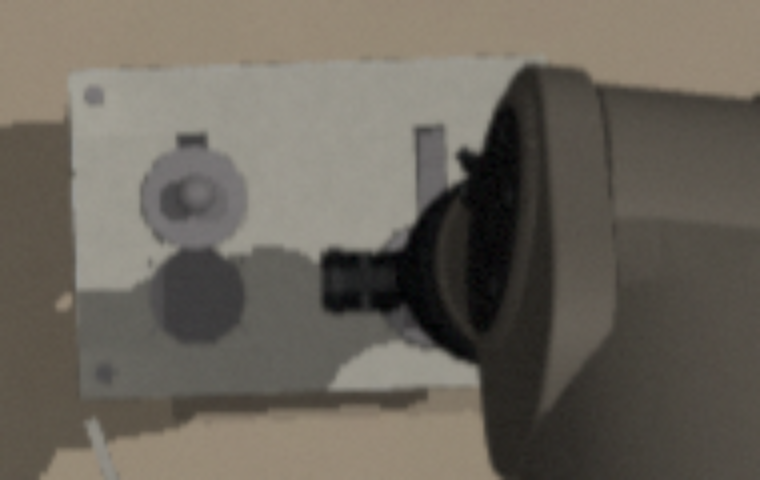

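The canister is over the wide end: scene crop disc centre is about (421,187), and the empty slot shows at top crop (430,125-200). I'll check the centring before lifting.

```bash
python3 - <<'E'
from h import *
print("slot end",unproj("top",[(290+430/4,160+125/4)],100)[0], "slot mid",unproj("top",[(290+431/4,160+180/4)],100)[0])
print("disc scene",unproj("scene",[(270+421/4,160+187/4)],108)[0])
E
```

```text
slot end [ 577.14009996 -123.00032406  100.        ] slot mid [ 551.68478632 -123.28640381  100.        ]
disc scene [ 496.89017108 -119.38009465  108.        ]
```

```bash
python3 -m crank '[-0.4,0,0,0,0,0,0.5,-0.4,0,0,0,0,0,0.5,-0.4,0,0,0,0,0,0.5,-0.4,0,0,0,0,0,0.5,-0.4,0,0,0,0,0,0.5]'; python3 - <<'E'
from h import *
go([502.5,-124,156])
cv2.imwrite("pics/s5.png",cv2.resize(capture("scene")[160:280,270:460,::-1],None,fx=4,fy=4))
E
```

```text
time_s: 5.8
ee_pos: [503.1, -123.5, 155.9]
orientation: [0.012, 0.707, 0.012, -0.707]
ft_force: [0.3, 0.6, -0.6]
width: 12.7
t 5.8 p [ 503.1 -123.5  155.9] x [ 0.001 -0.    -1.   ] y [ 0.034 -0.999  0.   ] w 12.7 F [ 0.3  0.6 -0.6] j [ 0.3   0.27 -0.16  1.95  0.05  0.92 -1.43]
shift cm now [-0.01  0.04  0.07]  after turn [-0.01  0.04  0.07]
```

View pics/s5.png

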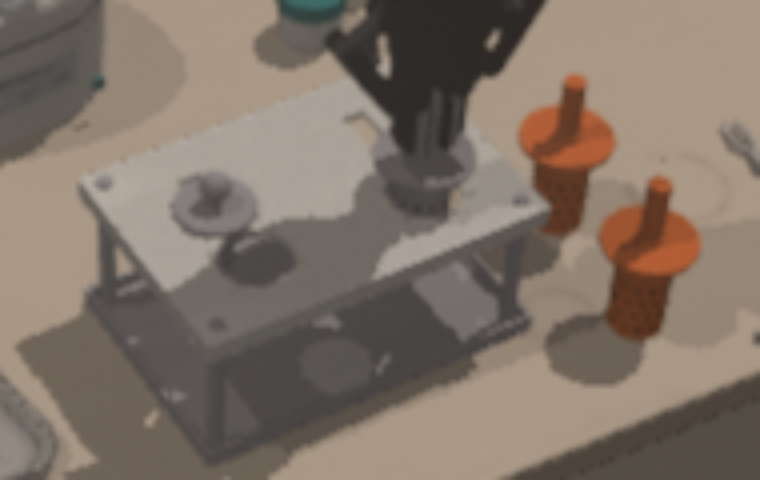

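It's coming up freely with the body passing the hole. I'll lift it clear.

```bash
python3 -m crank '[-0.8,0,0,0,0,0,0.5,-0.8,0,0,0,0,0,0.5,-0.8,0,0,0,0,0,0.5,-1,0,0,0,0,0,0.5,-1,0,0,0,0,0,0.5,-2,0,0,0,0,0,0.5,-2.5,0,0,0,0,0,0.5,-2.5,0,0,0,0,0,0.5,-1,0,0,0,0,0,0.5,0,0,0,0,0,0,0.5]'; python3 - <<'E'
from h import *
cv2.imwrite("pics/s6.png",cv2.resize(capture("scene")[60:300,140:460,::-1],None,fx=2.4,fy=2.4))
go([552,250,276])
capture("top")
for d in cut_out("top","tray")[:2]:
    c=max(cv2.findContours(d["pixels"].astype(np.uint8),0,2)[0],key=cv2.contourArea)
    print(d["p"],cv2.minAreaRect(unproj("top",c.reshape(-1,2),12)[:,:2].astype(np.float32)))
E
```

```text
time_s: 6.68
ee_pos: [504.7, -123.8, 282.6]
orientation: [0.013, 0.709, 0.011, -0.705]
ft_force: [0.3, -0.5, -1.5]
width: 12.9
t 6.73 p [ 503.5 -123.6  280.5] x [ 0.003 -0.001 -1.   ] y [ 0.034 -0.999  0.001] w 12.3 F [-0.4  0.3 -1.3] j [ 0.31  0.14 -0.17  1.81  0.03  1.19 -1.4 ]
shift cm now [  0.43 -37.17  -6.11]  after turn [  0.43 -37.17  -6.11]
0.87 ((552.000732421875, 249.4830322265625), (174.22389221191406, 271.8302307128906), 9.922825813293457)
```

View pics/s6.png

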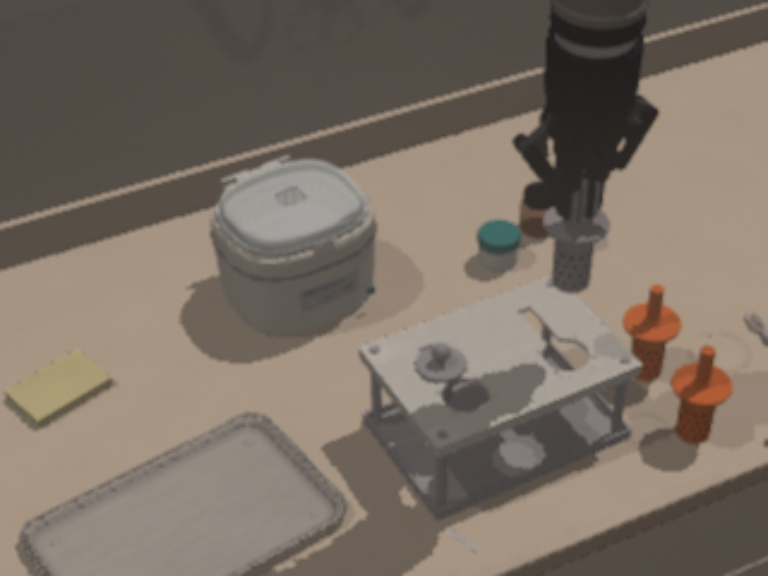

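The canister hangs upright and clear of the rack at crop (573,250), and the small one is still in its slot at (438,360). I'll carry it to the tray centre.

```bash
python3 -m crank '[0,-1.5,-0.3,0,0,0,0.5,0,-2.5,-0.4,0,0,0,0.5,0,-3,-0.5,0,0,0,0.5,0,-3,-0.5,0,0,0,0.5,0,-3,-0.5,0,0,0,0.5,0,-3,-0.5,0,0,0,0.5,0,-3,-0.5,0,0,0,0.5,0,-3,-0.5,0,0,0,0.5,0,-3,-0.5,0,0,0,0.5,0,-3,-0.5,0,0,0,0.5]';python3 -m crank '[0,-3,-0.5,0,0,0,0.5,0,-2.5,-0.4,0,0,0,0.5,0,-1.8,-0.3,0,0,0,0.5,0,-1,-0.2,0,0,0,0.5,0,0,0,0,0,0,0.5,0,0,0,0,0,0,0.5]'; python3 - <<'E'
from h import *
go([552,249,99],-88)
E
```

```text
time_s: 7.67
ee_pos: [539.3, 159.0, 277.1]
orientation: [-0.012, -0.706, -0.012, 0.708]
ft_force: [0.6, -0.3, -0.8]
width: 12.5
time_s: 8.17
ee_pos: [551.1, 240.4, 277.9]
orientation: [-0.013, -0.706, -0.011, 0.708]
ft_force: [-0.4, -0.1, -1.0]
width: 12.6
t 8.17 p [551.1 240.4 277.9] x [-0.002 -0.002 -1.   ] y [ 0.034 -0.999  0.002] w 12.6 F [-0.4 -0.1 -1. ] j [-0.17  0.32 -0.4   1.61  0.13  1.24 -2.13]
turn rad tool [-0.001  0.002 -0.002]
shift cm now [17.89 -0.9  -0.16]  after turn [17.89 -0.86 -0.12]
```

```bash
python3 -m crank '[2,-0.4,0,0,0,0,0.5,2.5,-0.4,-0.1,0,0,0,0.5,2.5,0,0,0,0,0,0.5,2.5,0,0,0,0,0,0.5,2.5,0,0,0,0,0,0.5,2,0,0,0,0,0,0.5,1.5,0,0,0,0,0,0.5,0.6,0,0,0,0,0,0.5,0,0,0,0,0,0,0.5]'; python3 - <<'E'
from h import *
go([552,249,99],-88)
cv2.imwrite("pics/s7.png",cv2.resize(capture("scene")[180:340,120:320,::-1],None,fx=3.7,fy=3.7))
E
```

```text
time_s: 8.92
ee_pos: [551.5, 246.5, 116.5]
orientation: [-0.012, -0.706, -0.01, 0.708]
ft_force: [-0.4, -1.3, -0.2]
width: 12.8
t 8.92 p [551.5 246.5 116.5] x [-0.003 -0.003 -1.   ] y [ 0.031 -1.     0.003] w 12.8 F [-0.4 -1.3 -0.2] j [-0.21  0.47 -0.37  1.78  0.21  0.94 -2.21]
turn rad tool [-0.003  0.003 -0.003]
shift cm now [ 1.75 -0.25 -0.06]  after turn [ 1.75 -0.24 -0.05]
```

View pics/s7.png

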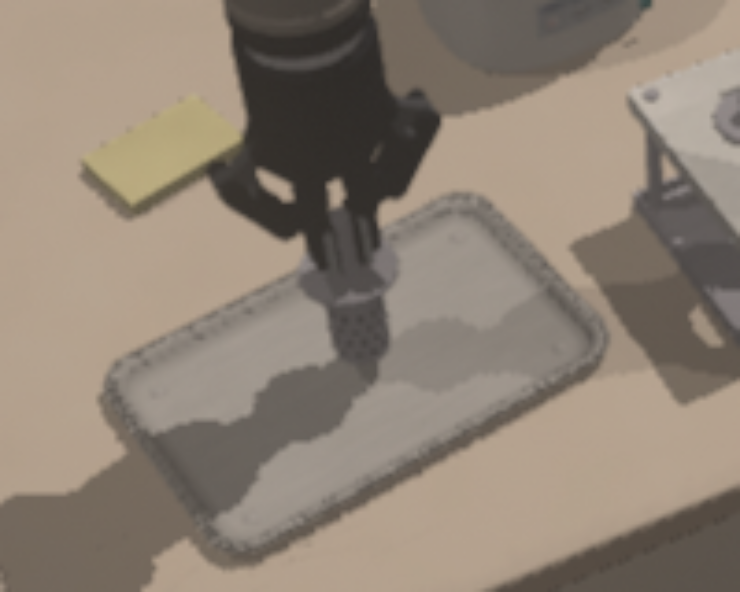

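It is over the tray centre (foot at crop (358,350)), about 18 mm above the floor. I'll lower it gently.

```bash
python3 -m crank '[0.5,0,0,0,0,0,0.5,0.5,0,0,0,0,0,0.5,0.3,0,0,0,0,0,0.5,0.1,0,0,0,0,0,0.5,0,0,0,0,0,0,0.5]';python3 -m crank '[0.1,0,0,0,0,0,0.5,0,0,0,0,0,0,0.5]';python3 -m crank '[0.1,0,0,0,0,0,0.5,0,0,0,0,0,0,0.5]'
```

```text
time_s: 9.38
ee_pos: [552.2, 249.3, 104.1]
orientation: [-0.012, -0.707, -0.012, 0.707]
ft_force: [0.6, -0.6, -0.2]
width: 12.5
time_s: 9.55
ee_pos: [552.4, 249.4, 103.3]
orientation: [0.012, 0.707, 0.012, -0.707]
ft_force: [0.5, 0.0, -1.4]
width: 12.8
time_s: 9.72
ee_pos: [552.3, 249.4, 102.3]
orientation: [0.012, 0.707, 0.012, -0.707]
ft_force: [-0.6, -0.3, -1.9]
width: 12.5
```

```bash
python3 -m crank '[0.1,0,0,0,0,0,0.5,0,0,0,0,0,0,0.5]'
```

```text
time_s: 9.88
ee_pos: [552.2, 249.3, 101.1]
orientation: [-0.012, -0.707, -0.012, 0.707]
ft_force: [0.5, -0.8, -1.2]
width: 12.4
```

```bash
python3 -m crank '[0.1,0,0,0,0,0,0.5,0,0,0,0,0,0,0.5]';python3 -m crank '[0.1,0,0,0,0,0,0.5,0,0,0,0,0,0,0.5]'; python3 -m crank '[0.1,0,0,0,0,0,0.5,0,0,0,0,0,0,0.5]'|grep -E "pos|ft"
```

```text
time_s: 10.05
ee_pos: [552.2, 249.3, 100.1]
orientation: [-0.012, -0.707, -0.012, 0.707]
ft_force: [-0.4, 0.4, -0.3]
width: 12.9
time_s: 10.22
ee_pos: [552.2, 249.3, 99.1]
orientation: [-0.012, -0.707, -0.012, 0.707]
ft_force: [0.1, 0.3, -1.2]
width: 12.3
ee_pos: [552.3, 249.4, 98.2]
ft_force: [0.4, 0.4, -0.3]
```

```bash
python3 -m crank '[0.1,0,0,0,0,0,0.5,0,0,0,0,0,0,0.5]'|grep -E "pos|ft";python3 -m crank '[0.05,0,0,0,0,0,0.5,0,0,0,0,0,0,0.5]' |grep -E "pos|ft"; python3 - <<'E'
from h import *
cv2.imwrite("pics/s8.png",cv2.resize(capture("scene")[210:310,150:280,::-1],None,fx=6,fy=6))
E
```

```text
ee_pos: [552.5, 249.5, 98.2]
ft_force: [-1.4, -1.5, 4.4]
ee_pos: [552.6, 249.5, 98.2]
ft_force: [-2.2, -1.6, 7.4]
```

View pics/s8.png

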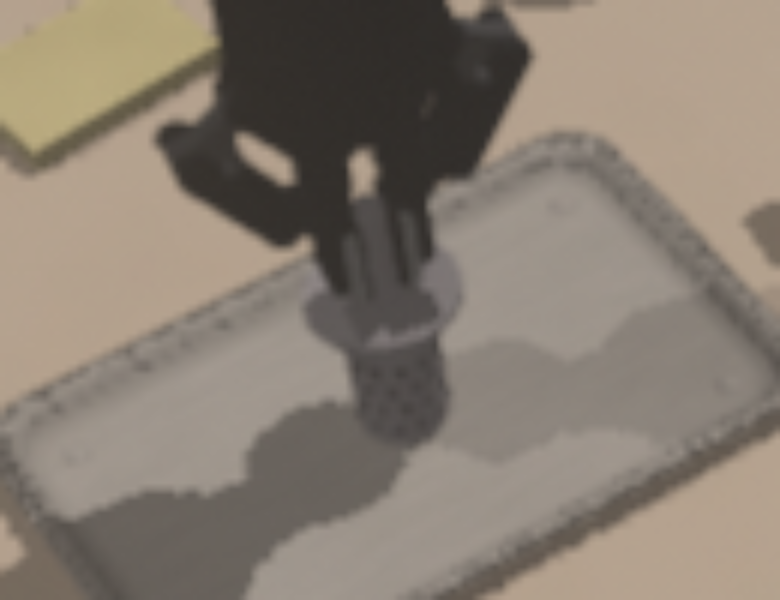

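The foot is on the floor: 7 N, at the expected height. Next is to release slowly.

```bash
python3 -m crank '[-0.15,0,0,0,0,0,0.5,0,0,0,0,0,0,1.4,0,0,0,0,0,0,1.7,0,0,0,0,0,0,2,0,0,0,0,0,0,2.5,0,0,0,0,0,0,3.2,0,0,0,0,0,0,4,0,0,0,0,0,0,5,0,0,0,0,0,0,5,0,0,0,0,0,0,5]'; python3 - <<'E'
from h import *
cv2.imwrite("pics/s9.png",cv2.resize(capture("scene")[210:310,150:280,::-1],None,fx=6,fy=6))
E
```

```text
time_s: 11.6
ee_pos: [552.3, 249.4, 98.3]
orientation: [0.012, 0.707, 0.012, -0.707]
ft_force: [-0.4, -0.1, -0.3]
width: 49.5
```

View pics/s9.png

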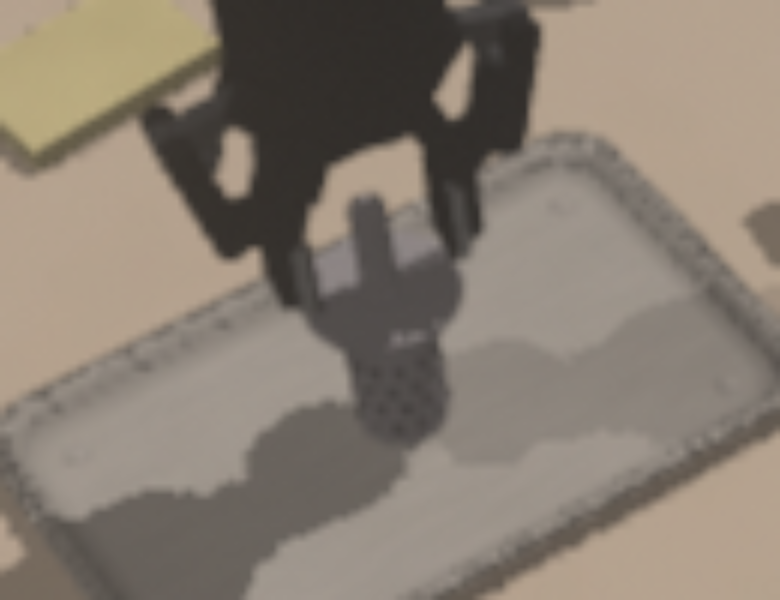

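It is released and standing at crop (400,400). Now I'll retreat straight up.

```bash
python3 -m crank '[-0.8,0,0,0,0,0,5,-1.5,0,0,0,0,0,5,-2,0,0,0,0,0,5,-2.5,0,0,0,0,0,5,-2.5,0,0,0,0,0,5,-2.5,0,0,0,0,0,5,-2.5,0,0,0,0,0,5,-2,0,0,0,0,0,5,-1,0,0,0,0,0,5,0,0,0,0,0,0,5]';python3 -m crank '[0,0,2,0,0,0,5,0,0,2.5,0,0,0,5,0,0,2.5,0,0,0,5,0,0,2,0,0,0,5,0,0,0,0,0,0,5,0,0,0,0,0,0,5]'; python3 - <<'E'
from h import *
a=capture("scene");b=capture("top")
cv2.imwrite("pics/s10.png",cv2.resize(a[130:340,120:470,::-1],None,fx=2.2,fy=2.2))
cv2.imwrite("pics/t10.png",b[:,:,::-1])
for n in("scene","top"):
  for o in("tall_canister","small_canister","tray"):
    print(n,o,[(np.round(d["position"],1).tolist(),round(d["p"],2)) for d in look_for(n,o)])
go([0,0,0])
E
```

```text
time_s: 12.48
ee_pos: [553.5, 250.2, 274.5]
orientation: [0.011, 0.709, 0.013, -0.705]
ft_force: [0.3, 1.0, -0.3]
width: 49.9
time_s: 12.98
ee_pos: [461.2, 246.0, 270.2]
orientation: [-0.013, -0.707, -0.012, 0.707]
ft_force: [0.2, 0.2, -0.1]
width: 50.3
scene tall_canister [([544.1, 252.9, 70.4], 0.82), ([430.2, -229.1, 64.4], 0.8), ([525.5, -237.1, 62.2], 0.57)]
scene small_canister [([536.7, -9.6, 101.1], 0.67)]
scene tray [([548.5, 274.4, 0.2], 0.84), ([545.3, 253.3, 68.0], 0.26)]
top tall_canister [([554.1, 242.1, 68.2], 0.86), ([436.2, -232.3, 71.3], 0.7), ([529.0, -243.3, 72.1], 0.59)]
top small_canister [([543.5, -13.7, 103.9], 0.93)]
top tray [([557.0, 234.4, 1.7], 0.86)]
t 13.38 p [462.8 246.2 271. ] x [-0. -0. -1.] y [ 0.033 -0.999  0.   ] w 49.9 F [-0.1  0.1 -0.3] j [-0.19  0.18 -0.43  1.8   0.08  1.18 -2.18]
shift cm now [27.12 23.07 47.06]  after turn [27.12 23.07 47.06]
```

View pics/s10.png

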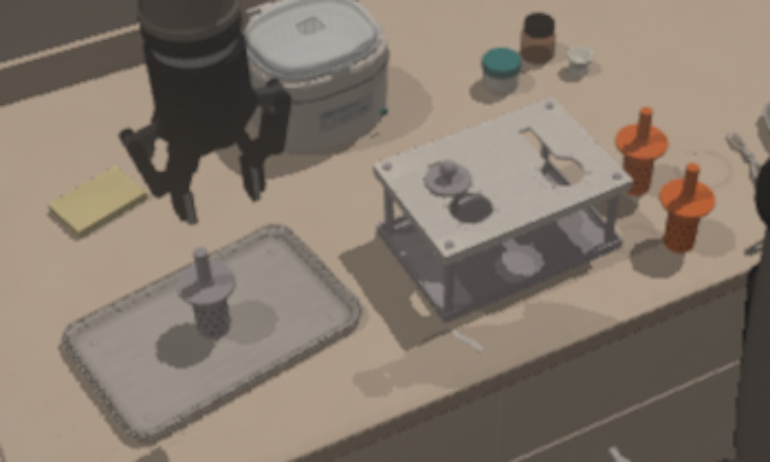

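View pics/t10.png

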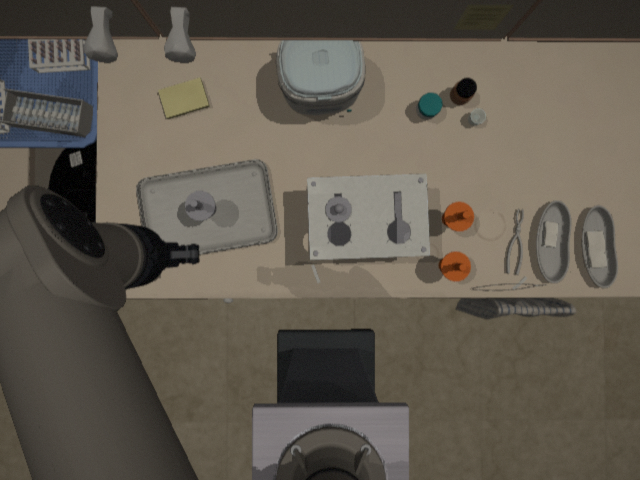

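The tall canister stands upright in the tray at top(200,206). The small canister still hangs at (338,209), the right slot is empty, and the orange ones haven't moved. The robot is clear.

```bash
python3 -c "
from bench import close_job
print(close_job())"
```

```text
the job is handed in; nothing more can be done
None
```

The tall canister is standing upright near the middle of the tray, and I handed the job in at about 13.4 s of the 51 s allowed. I gripped its stem, raised it 4 mm and slid it 50 mm along its slot to the wide end. There I lifted it straight out, set it down with about 7 N, released it and backed the arm away.

- **Final pictures:** Both cameras show it upright in the tray. The small canister still hangs in its slot, and the network positions for it match those from before the move to within about 4 mm. The orange look-alikes and the tray are undisturbed, and nothing is touching the robot.
- **Forces:** The wrist force readings I took never went above about 8 N.
- **Disagreements:** The scene camera put the canister up to about 6 mm away from where the top camera and the arm's own position put it, when I checked its centring over the wide end. I went with the latter two, and it came through the hole without catching. No checks failed.

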